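Pulse the smoothie cup on the stall blender

ROBOT

A 7-joint arm with a two-finger parallel gripper is mounted at the origin on the work surface. World frame = base frame: x ahead of the robot, y to its left, z up, the work surface at z = 0. Lengths are in m, angles in rad, forces in N, time in s.
With the tool pointing down it reaches from about 0.4 to 0.85 m from the base axis. Payload 10.4 kg.
Tool frame: the origin (TCP) lies between the finger pads; the fingertips stand 11 mm ahead of it and the grasp point (between the pads) lies 8 mm behind it; z points along the fingers, y is the line along which they close (so a half turn about z gives the same grasp; the last joint's range is limited). The gripper opens to 87 mm and grips with 3 to 60 N. Pads are 19 mm wide; open, the fingers measure 117 mm over their backs; the gripper's body (75 mm by 190 mm) begins 51 mm behind the grasp point.
Start: joints at [-1.18, 0.332, -0.065, 1.46, 0.022, 1.35, -0.088], TCP at [0.251, 0.572, 0.234] pointing down, gripper open.
Joint ranges: [-2.6, 2.6], [-0.5, 2.12], [-1.47, 1.34], [0.16, 2.42], [-1.27, 4.41], [0.06, 2.06], [-2.6, 2.6]. Speed limits (rad/s): [2.22, 2.22, 2.79, 2.79, 3.14, 3.14, 3.14].

INTERFACE

Orientations are given as a 3x3 rotation matrix whose columns are the frame's x, y, z axes.
In Python, from workcell import monitor, camera, ticket, regions_of, pinpoint gives the robot as it stands.
- The arm moves only by the shell command python3 -m creep 'ROWS' [FORCE]. ROWS is JSON, a list of rows, each a list of 7 numbers: the shift along the tool's x, y, z in m, then the turn, a rotation vector about the tool's x, y, z in degrees, then the opening, from 0 (shut) to 1 (fully open). A call has 1 to 20 rows; each row is the pose to reach, as a shift and turn from the pose commanded when the call began, along the tool's axes at that moment; what a row does not reach only later rows make up. A row lasts 1/10 s, in which the tool goes at most 50 mm and 8.59 degrees, less where a joint would pass 70% of its speed; a pose out of reach is approached as far as the arm can. A call with a gripper value outside its range is refused whole. The fingers move at their own pace and stop on an object; FORCE is the grip in N (left out, the last holds). Time passes only in rows, so rows that repeat a pose let the fingers close. It gives the time, the measured TCP pose, the force, the opening and the grip force at its end, in the units of the state.
- monitor.get_state(): the state, without advancing time (a new reading comes with each control period).
- camera(name): name is "scene" or "side" or "wrist"; returns a dict with "image" (384x512x3 uint8, blue, green, red), "z_map" (384x512 float32, m along the optical axis (not along the pixel's ray), 0 where there is no reading), "vfov" (degrees; the focal length in pixels is half the picture's height over the tangent of half this angle, whatever the lens; pixels are square), "cx", "cy" (the principal point, pixels), "camera_from_world" (4x4, takes a point from world to camera coordinates); the wrist camera has in their place "hand_eye" (4x4, takes a point from camera to tool coordinates, whose origin is the TCP and whose axes are the flange's). Camera axes: x right, y down, z forward; pixel columns grow to the right and rows downward; lengths in m; the calibration is good to about 2 mm. A picture is of the moment at which its call begins: read the wrist's pose just before it.
- ticket.finish_job(): hands the job in; it is judged then, once.
Trained networks look in a picture, given as the dict that the camera call returned (one of the last four; its "shot" number tells which), for a name from the list of things; names that differ only in an ending like _2 or _b are one class to them, and where a whole thing is asked for, a point or a joint stands for the part that bears it (a point fixed in the world has none). Each returns a list of dicts, best first, with "conf" (0 to 1); they miss things now and then, are a little off and sometimes report something else, mostly with a low value. They report only what shows in the picture. A call takes as long as a camera call. They do not tell look-alikes from the thing itself.
- regions_of(picture, label): "region" (384x512 bool, what is visible of it) and "box" ([centre column, centre row, width, height] in pixels, round what is visible of it).
- pinpoint(picture, label): "pixel" ([column, row] in pixels: a listed point, or the origin of a listed thing).
The state is a dict: "time_s": time; "q": joint angles; "joint_velocities": joint speeds; "joint_efforts": joint torques, N m; "tcp_pos": TCP position; "tcp_rot": TCP orientation; "ft_force": force on the tool from outside, world axes, zero at the start; "torque": the same for the moment, N m; "gripper_width": finger opening in m; "grip_force": force on a finger pad.
Only numpy, scipy, OpenCV 4.12 (cv2) and the standard library are available. Lean on these libraries where they do the work, as an engineer would, in place of code of your own. Each camera call takes 0.05 s, during which the arm holds its last target. There are 200 camera calls.

TASK

First slide the blender's speed slide to its middle mark. Then lift the closed blender cup, keeping it upright and without dropping it, lower its two lugs into the entry gaps of the blender's socket until it sits fully down, twist it clockwise (seen from above) to the half-way pulse mark (the single bar) - never so far that the lock catch clicks - and finish the job still gripping the cup and holding it at that mark against the return spring. Leave everything else on the table where it stands.

Things in the scene. Friction and masses are not known exactly. Their poses are not given: they have to be found in the camera images.
- blender_base: The blender's low motor base: a fixed grey plastic box 170 (x) x 275 (y) x 95 mm high. Origin: centre of its underside; x points to its back, y to its left, z up. On its flat deck (z = 95) the round black cup socket stands on the left half, the aluminium plate of the speed slide lies on the right half.
- blender_socket (a point): On the socket's axis, at its floor (the deck); axes as the base. A black ring, 109 mm outside, 19 mm high. Its lip (underside 13.5, top 19 mm above the floor) has a 73 mm bore, open only at two entry gaps, 40 degrees wide, centred on +x and -x; under the lip the bore is 88 mm. Stops prevent turning counter-clockwise from the gaps.
- entry_mark (a point): White round dot on top of the socket ring at the +x entry gap, 49 mm from the axis, 114 mm above the table. A like dot lies across the ring, at the -x gap.
- pulse_mark (a point): Single white bar on top of the socket ring, 40 degrees clockwise (from above) from the dot at the +x gap: half way, the pulse position. The same mark is repeated across the ring. Two bars close together at 80 degrees mark the locked position: from about 55 degrees of turn the lugs climb two spring-ball catches and click into the lock, which must not happen.
- blender_cup: The closed, filled blender cup, upside down on its black collar, 120 mm high, 0.36 to 0.56 kg. Origin: centre of its underside; z up, x through a lug. Spigot 68 mm diameter, chamfered, up to 21 mm; knurled flange 86 mm diameter from 21 to 36 mm. Seated, its underside rests on the socket floor with its x along the socket's x (within 10 degrees, either way round); 2.5 mm radial play.
- cup_lug (a point): Centre of the lug on the cup's +x side, 36.5 mm from the axis, 8 mm above the underside; an identical lug on the -x side. Lugs are 10 mm wide and 6 mm high and reach 41 mm from the axis. On the flange above each lug is a white pointer line.
- cup_grip (a point): On the cup's axis 80 mm above its underside: the place to grip. The steel cup is round and straight here, 58 mm diameter from 52 to 110 mm height, rounded over above.
- pulse_ring (a joint): Spring-return switch ring in the socket, pushed round by the lugs; rad. Reads 0 until the cup is turned about 12 degrees (0.21 rad) clockwise from the middle of the entry gaps, then grows one to one with it: 0.49 at the half-way bar, about 0.75 where the lock catch begins. Its spring turns the cup back with 0.2 N m at 0, 0.35 N m at the half-way bar.
- speed_slide (a joint): Position of the speed slide along its track, m: 0 at the front mark (slow), 0.040 at the middle mark, 0.080 at the back mark (fast), moving along the base's +x. It stays where it is left (about 1.5 N of friction).
- speed_slide_top (a point): Centre of the top of the slide's black grip, which is 12 mm long along the track (base x), 26 mm wide (base y) and stands 19 mm above its plate; this point is 116 mm above the table. Three pairs of dark marks on the plate, beside the track and 40 mm apart, show slow, middle and fast. The plate is 135 x 66 mm.
- tumbler: Bystander: an open steel drinking tumbler, mouth up, 69 mm diameter, 100 mm high, no collar; the cup and the tumbler may stand in either of two places. Origin under its centre.
- apple: Bystander: an apple, 74 mm diameter, 68 mm high. Origin under its centre.
- banana: Bystander: a banana lying flat, about 200 mm long, 34 mm thick. Origin near its middle, on the table.
- spoon: Bystander: a steel spoon lying flat, 190 mm long. Origin at its middle, on the table.
- lemonade: Bystander: a green lemonade bottle, 62 mm diameter, 235 mm high. Origin under its centre.
- lolly_tub: Bystander: a round red tub of lollipops, 124 mm diameter, 130 mm high (sticks up to 170). Origin under its centre.
- paper_cups: Bystander: a stack of paper cups, mouths down, 82 mm diameter, 155 mm high. Origin under its centre.
Things that resemble listed ones, but are neither listed nor needed, are in the scene too. What is shaped like the blender_cup but purple is not meant.

How it is judged:
On the way, in this order (a step that is already met when the one before it is completed fails the run):
1. the speed slide stands at its middle mark (value of joint speed_slide between 0.035 and 0.045 m), for 0.2 s.
2. the cup sits fully down in the socket, its lugs in the entry gaps (horizontal distance between blender_cup and blender_socket below 0.005 m and z of blender_cup in the frame of blender_socket between -0.004 and 0.004 m and angle between blender_cup's own z axis and vertical below 0.07 rad and angle between the x axis of blender_cup and the x axis of blender_socket, either way round below 0.3 rad), for 0.1 s.
3. the gripped cup is turned to the half-way mark (horizontal distance between blender_cup and blender_socket below 0.005 m and z of blender_cup in the frame of blender_socket between -0.004 and 0.004 m and angle between blender_cup's own z axis and vertical below 0.07 rad and angle between the x axis of blender_cup and the x axis of blender_socket, either way round between 0.56 and 0.84 rad and contact force between the fingers and blender_cup above 1.5 N), for 0.3 s.
At the end, for the whole second after the job is handed in: The cup sits fully down in the socket (axis within 5 mm, height within 4 mm, upright within 4 degrees), turned clockwise 32 to 48 degrees from the entry gaps (mark at 40), still, with the fingers gripping it (over 1.5 N) against the return spring; the speed slide is within 5 mm of its middle mark (all of step 1 and all of step 3 and value of joint pulse_ring above 0.3 rad and angular speed of blender_cup below 0.15 rad/s); the arm keeps its last pose, push and grip.
It fails at once if the seated cup is twisted on to the lock catch (over 60 degrees) (angle between the x axis of blender_cup and the x axis of blender_socket, either way round above 1.05 rad and horizontal distance between blender_cup and blender_socket below 0.015 m and z of blender_cup in the frame of blender_socket below 0.008 m).
It fails at once if the cup is tipped over 30 degrees (angle between blender_cup's own z axis and vertical above 0.52 rad).
It fails at once if the cup is dropped (linear speed of blender_cup above 0.45 m/s and contact force between the fingers and blender_cup below 0.05 N).
It fails at once if a bystander is shifted more than 40 mm or knocked over (distance of any of tumbler, apple, banana, spoon, lemonade, lolly_tub, paper_cups from where it was at the start of the episode above 0.04 m or angle between any of tumbler, apple, banana, spoon, lemonade, lolly_tub, paper_cups's own z axis and vertical above 0.5 rad).
It also fails if it takes over 59 s, if anything falls off the work surface, if the arm or the gripper's body presses on something with over 40 N, if the wrist force passes 120 N, or if a joint passes its speed limit or range.

## Working session

There is one attempt and no reset: what is moved stays moved. The work goes in short steps, Python scripts to look and compute and a shell command to move; the robot and the scene stay as the last step left them, time stands still between calls to the robot, and variables do not carry over. Pictures are saved under pics/ and viewed, at most 10 in all, crops included, and the job is handed in when it is done.

```bash
mkdir -p pics; cat > h.py <<'E'
import numpy as np, cv2
from workcell import monitor, camera, ticket, regions_of, pinpoint
def cam(name):
    s=monitor.get_state(); p=camera(name)
    if 'camera_from_world' in p: T=np.linalg.inv(np.array(p['camera_from_world']))
    else:
        W=np.eye(4); W[:3,:3]=s['tcp_rot']; W[:3,3]=s['tcp_pos']; T=W@np.array(p['hand_eye'])
    p['T']=T; p['f']=192/np.tan(np.radians(p['vfov'])/2); return p
def ray(p,px):
    d=np.array([(px[0]-p['cx'])/p['f'],(px[1]-p['cy'])/p['f'],1.]); return p['T'][:3,3],p['T'][:3,:3]@d
def atz(p,px,z):
    o,d=ray(p,px); return o+d*(z-o[2])/d[2]
def tri(L):
    A=0;b=0
    for p,px in L:
        o,d=ray(p,px); d=d/np.linalg.norm(d); M=np.eye(3)-np.outer(d,d); A=A+M; b=b+M@o
    return np.linalg.solve(A,b)
def cloud(p,mask=None):
    z=p['z_map']; v,u=np.nonzero((z>0)&(mask if mask is not None else True)); zz=z[v,u]
    P=np.c_[(u-p['cx'])/p['f']*zz,(v-p['cy'])/p['f']*zz,zz]; return P@p['T'][:3,:3].T+p['T'][:3,3]
E
python3 - <<'E'
from h import *
np.set_printoptions(precision=4,suppress=True)
P={n:cam(n) for n in('scene','side')}
for n in P: cv2.imwrite(f'pics/{n}0.png',P[n]['image']); print(n,P[n]['T'][:3,3],P[n]['f'])
for l in ['blender_base','blender_socket','entry_mark','pulse_mark','blender_cup','cup_lug','cup_grip','speed_slide_top','tumbler','lemonade','lolly_tub','paper_cups','apple']:
    r={n:pinpoint(P[n],l)[:3] for n in P}
    for n in r: print(l,n,[(np.round(x['pixel']),round(x['conf'],2)) for x in r[n]])
    if all(r.values()): print('   tri',tri([(P[n],r[n][0]['pixel']) for n in r]))
print(monitor.get_state()['tcp_rot'])
E
```

```text
scene [1.2269 0.5688 1.2484] 406.830678397047
side [-0.2241 -1.0022  0.8426] 390.9437061113625
blender_base scene [(array([269., 206.]), 0.84), (array([366., 259.]), 0.53), (array([180., 161.]), 0.47)]
blender_base side [(array([228., 209.]), 0.74)]
   tri [ 0.5136  0.0606 -0.0029]
blender_socket scene [(array([284., 199.]), 0.86), (array([358., 293.]), 0.42)]
blender_socket side [(array([224., 178.]), 0.88), (array([229., 209.]), 0.66)]
   tri [0.5283 0.1221 0.1078]
entry_mark scene [(array([275., 203.]), 0.91)]
entry_mark side [(array([234., 178.]), 0.96)]
   tri [0.5609 0.1047 0.1052]
pulse_mark scene [(array([268., 195.]), 0.83)]
pulse_mark side [(array([240., 178.]), 0.95)]
   tri [0.5599 0.0692 0.1197]
blender_cup scene [(array([239., 162.]), 0.91), (array([228., 133.]), 0.86), (array([186., 172.]), 0.85)]
blender_cup side [(array([258., 284.]), 0.91), (array([250., 245.]), 0.82), (array([282., 234.]), 0.78)]
   tri [ 0.386  -0.2431 -0.0898]
cup_lug scene [(array([174., 174.]), 0.89), (array([245., 158.]), 0.76), (array([226., 132.]), 0.73)]
cup_lug side [(array([328., 246.]), 
[... 512 characters left out ...]
8)]
tumbler side [(array([287., 269.]), 0.8)]
   tri [ 0.4505 -0.33    0.0011]
lemonade scene [(array([368., 257.]), 0.71)]
lemonade side [(array([179., 178.]), 0.58)]
   tri [ 0.481   0.4402 -0.0116]
lolly_tub scene [(array([360., 292.]), 0.56), (array([269., 206.]), 0.38)]
lolly_tub side [(array([195., 162.]), 0.62)]
   tri [0.6077 0.4909 0.0051]
paper_cups scene [(array([271., 204.]), 0.64)]
paper_cups side [(array([162., 175.]), 0.76), (array([236., 198.]), 0.49)]
   tri [0.4318 0.1548 0.1025]
apple scene [(array([169., 136.]), 0.57)]
apple side [(array([334., 293.]), 0.75)]
   tri [ 0.5032 -0.4993 -0.0009]
[[-0.9156  0.402   0.    ]
 [ 0.402   0.9156  0.0001]
 [ 0.      0.0001 -1.    ]]
```

View pics/scene0.png

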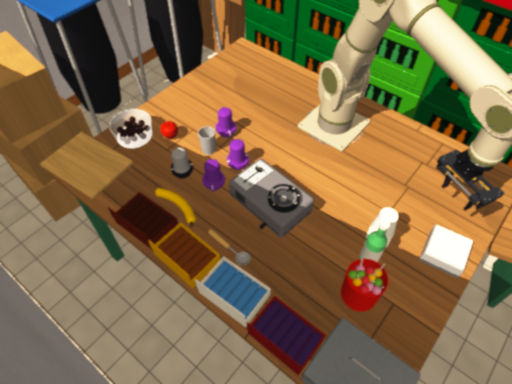

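View pics/side0.png

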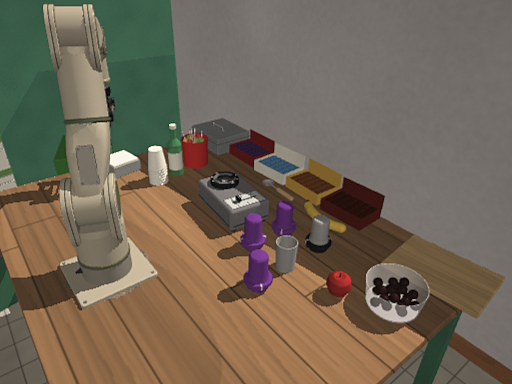

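The real cup (steel on a black collar) is at scene (181,162) and side (318,235), with three purple look-alikes nearby. The tumbler is at (207,140), and the base is at (270,197) with its slide towards the robot's right. I'll go up and over the base for a wrist view.

```bash
python3 -m creep '[[0,0,-0.05,0,0,0,1],[0,0,-0.1,0,0,0,1],[0,0,-0.15,0,0,0,1],[0,0,-0.2,0,0,0,1],[-0.43,-0.38,-0.2,0,0,0,1],[-0.43,-0.38,-0.2,0,0,0,1],[-0.43,-0.38,-0.2,0,0,0,1],[-0.43,-0.38,-0.2,0,0,0,1],[-0.43,-0.38,-0.2,0,0,0,1],[-0.43,-0.38,-0.2,0,0,0,1],[-0.43,-0.38,-0.2,0,0,0,1],[-0.43,-0.38,-0.2,0,0,0,1],[-0.43,-0.38,-0.2,0,0,0,1],[-0.43,-0.38,-0.2,0,0,0,1],[-0.43,-0.38,-0.2,0,0,0,1],[-0.43,-0.38,-0.2,0,0,0,1],[-0.43,-0.38,-0.2,0,0,0,1]]'
python3 - <<'E'
from h import *
np.set_printoptions(precision=4,suppress=True)
s=monitor.get_state();print(s['time_s'],s['tcp_pos'],s['tcp_rot'])
p=cam('wrist'); cv2.imwrite('pics/w1.png',p['image']); print(p['hand_eye'],p['f'])
for l in ['blender_base','blender_socket','entry_mark','pulse_mark','speed_slide_top','blender_cup','cup_grip','cup_lug']:
    for x in pinpoint(p,l)[:4]: print(l,np.round(x['pixel'],1),round(x['conf'],2),atz(p,x['pixel'],{'blender_base':0,'blender_socket':.095,'entry_mark':.114,'pulse_mark':.114,'speed_slide_top':.116,'blender_cup':0,'cup_grip':.08,'cup_lug':.008}[l]))
E
```

```text
time_s: 3.1
tcp_pos: [0.493, 0.0473, 0.4337]
tcp_rot: [[-0.913, 0.408, 0.001], [0.408, 0.913, -0.001], [-0.001, -0.0, -1.0]]
ft_force: [-0.5, 0.2, 0.1]
gripper_width: 0.0869
grip_force: 0.0
3.1 [0.493  0.0473 0.4337] [[-0.9129  0.4082  0.0006]
 [ 0.4082  0.9129 -0.0006]
 [-0.0008 -0.0003 -1.    ]]
[[ 0.001  -0.9694 -0.2456  0.0661]
 [ 1.      0.001   0.0004 -0.0002]
 [-0.0001 -0.2456  0.9694 -0.1505]
 [ 0.      0.      0.      1.    ]] 324.8420051751757
blender_base [262. 161.] 0.82 [0.5172 0.0528 0.    ]
blender_socket [300.4 158.6] 0.69 [0.5237 0.1107 0.095 ]
blender_socket [198.9 173.9] 0.3 [ 0.4823 -0.0398  0.095 ]
entry_mark [308.9 193.2] 0.88 [0.5734 0.1015 0.114 ]
entry_mark [302.  157.9] 0.63 [0.5202 0.1118 0.114 ]
pulse_mark [290.8 189.7] 0.88 [0.5575 0.0789 0.114 ]
speed_slide_top [198.5 174.8] 0.45 [ 0.4811 -0.0361  0.116 ]
blender_cup [ 26.8 157.2] 0.92 [ 0.3382 -0.3318  0.    ]
blender_cup [163.9 236.3] 0.81 [ 0.5736 -0.1774  0.    ]
blender_cup [131.3 173. ] 0.81 [ 0.4402 -0.1739  0.    ]
cup_grip [115.7 181.2] 0.75 [ 0.4407 -0.169   0.08  ]
cup_grip [310.2 192.5] 0.56 [0.5834 0.1058 0.08  ]
cup_lug [127.2 154.9] 0.94 [ 0.4086 -0.1611  0.008 ]
cup_lug [ 44.  156.5] 0.7 [ 0.3509 -0.2976  0.008 ]
cup_lug [144.4 229.5] 0.54 [ 0.5446 -0.2011  0.008 ]
```

View pics/w1.png

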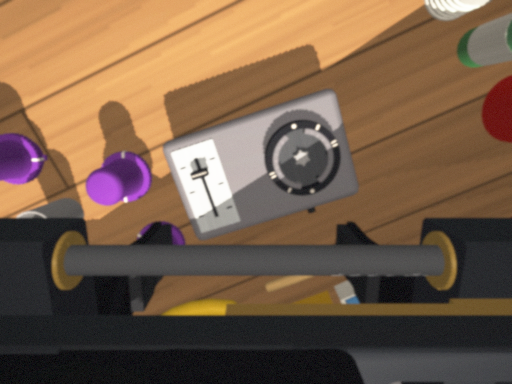

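The wrist view shows the socket centre at (302,157), the slide grip at (199,174) and the track running to (216,216). Next I'll fit the base from depth and rectify the deck.

```bash
python3 - <<'E'
from h import *
np.set_printoptions(precision=4,suppress=True)
p=cam('wrist'); C=cloud(p)
m=(abs(C[:,2]-.095)<.006)&(np.hypot(C[:,0]-.5172,C[:,1]-.0528)<.2)
D=C[m]; print(len(D),np.median(D[:,2]))
r=cv2.minAreaRect((D[:,:2]*1000).astype(np.float32)); print(r)
m2=(abs(C[:,2]-.114)<.0045)&(np.hypot(C[:,0]-.52,C[:,1]-.11)<.07); E=C[m2]
print('ring',len(E),cv2.minEnclosingCircle((E[:,:2]*1000).astype(np.float32)),np.median(E[:,2]))
# rectified deck (z=.097 plane), 2.5px/mm: world window
z=.105; S=2.5; x0,y0=.40,-.11; nx,ny=230,290
I=np.array([[-S*0,0]]) 
u,v=np.meshgrid(np.arange(int(ny*S)),np.arange(int(nx*S)))
# col -> y from y0 , row -> x
W=np.stack([x0+v/S/1000,y0+u/S/1000,np.full(u.shape,z)],-1)
Ci=np.linalg.inv(p['T']); c=W@Ci[:3,:3].T+Ci[:3,3]
mx=(c[...,0]/c[...,2]*p['f']+p['cx']).astype(np.float32); my=(c[...,1]/c[...,2]*p['f']+p['cy']).astype(np.float32)
cv2.imwrite('pics/rect.png',cv2.remap(p['image'],mx,my,cv2.INTER_CUBIC))
E
```

```text
15640 0.09471988418933389
((515.394287109375, 49.71949768066406), (269.6025695800781, 165.10919189453125), 83.8031234741211)
ring 2274 ((522.5255126953125, 111.42288970947266), 54.96430587768555) 0.11337221655530336
```

View pics/rect.png

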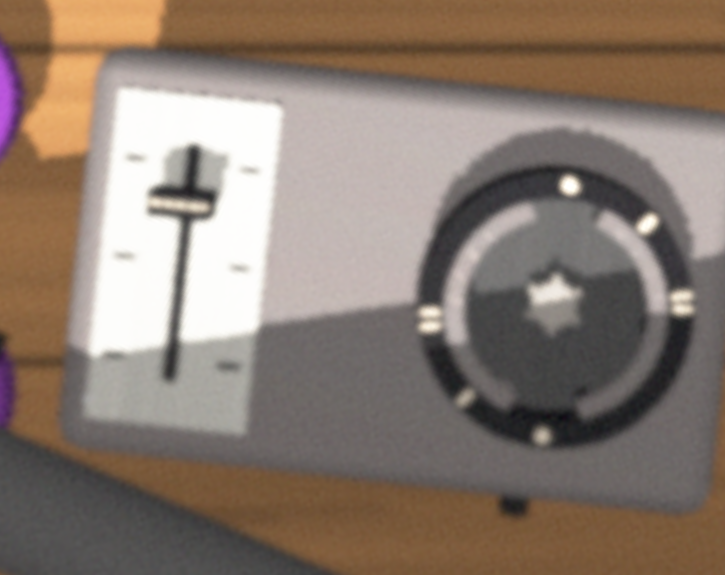

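The rectified deck gives yaw −6.3°, entry dots at (570,185) and (542,435), and the pulse bar at (465,398). The slide grip sits about 14.6 mm past the slow mark. I'll hover over it with the closing axis along base x.

```bash
python3 -m creep '[[-0.022,-0.08,0.1,0,0,72,0.5],[-0.022,-0.08,0.1,0,0,72,0.5],[-0.022,-0.08,0.1,0,0,72,0.5],[-0.022,-0.08,0.1,0,0,72,0.5],[-0.022,-0.08,0.1,0,0,72,0.5],[-0.022,-0.08,0.1,0,0,72,0.5],[-0.022,-0.08,0.1,0,0,72,0.5],[-0.022,-0.08,0.1,0,0,72,0.5],[-0.022,-0.08,0.13,0,0,72,0.5],[-0.022,-0.08,0.13,0,0,72,0.5],[-0.022,-0.08,0.13,0,0,72,0.5]]' 20
python3 - <<'E'
from h import *
np.set_printoptions(precision=4,suppress=True)
s=monitor.get_state();print(s['q'],s['tcp_pos'],s['tcp_rot'])
p=cam('wrist'); cv2.imwrite('pics/w2.png',p['image']); C=cloud(p)
for x in pinpoint(p,'speed_slide_top')[:4]: print(np.round(x['pixel'],1),round(x['conf'],2),atz(p,x['pixel'],.116))
m=(abs(C[:,2]-.116)<.008)&(np.hypot(C[:,0]-.4805,C[:,1]+.035)<.03);D=C[m];print(len(D))
if len(D)>9: print(np.median(D,0),cv2.minAreaRect((D[D[:,2]>.111,:2]*1000).astype(np.float32)))
E
```

```text
time_s: 4.7
tcp_pos: [0.48, -0.0305, 0.3039]
tcp_rot: [[0.097, 0.995, -0.001], [0.995, -0.097, -0.0], [-0.0, -0.001, -1.0]]
ft_force: [-0.1, -0.8, 0.2]
gripper_width: 0.0433
grip_force: 0.0
[-0.5141 -0.044   0.4717  1.7352  0.0202  1.4465 -0.1426] [ 0.48   -0.0305  0.3039] [[ 0.0972  0.9953 -0.0008]
 [ 0.9953 -0.0972 -0.    ]
 [-0.0001 -0.0008 -1.    ]]
[255.4 184.8] 0.73 [ 0.4815 -0.0394  0.116 ]
264
[ 0.4804 -0.0357  0.1152] ((480.3652038574219, -36.03160095214844), (25.239200592041016, 10.802512168884277), 84.31011962890625)
```

View pics/w2.png

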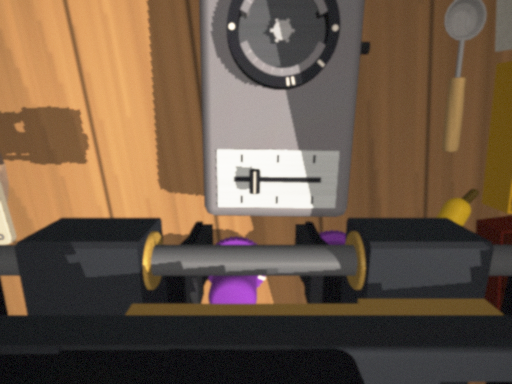

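The slide grip is at (255,181), with the slow, middle and fast marks at columns 242, 278 and 314, which agrees with depth. I'll descend and straddle it.

```bash
python3 -m creep '[[-0.005,0.0005,0.05,0,0,0,0.5],[-0.005,0.0005,0.1,0,0,0,0.5],[-0.005,0.0005,0.15,0,0,0,0.5],[-0.005,0.0005,0.18,0,0,0,0.4],[-0.005,0.0005,0.191,0,0,0,0.3],[-0.005,0.0005,0.191,0,0,0,0],[-0.005,0.0005,0.191,0,0,0,0],[-0.005,0.0005,0.191,0,0,0,0],[-0.005,0.0005,0.191,0,0,0,0],[-0.005,0.0005,0.191,0,0,0,0]]' 5
```

```text
time_s: 5.8
tcp_pos: [0.4815, -0.0356, 0.1143]
tcp_rot: [[0.099, 0.995, 0.003], [0.995, -0.099, 0.001], [0.001, 0.003, -1.0]]
ft_force: [-1.5, 0.1, 6.2]
gripper_width: 0.0123
grip_force: 5.0
```

```bash
python3 -m creep '[[0,0,-0.002,0,0,0,0],[0,0.005,-0.002,0,0,0,0],[0,0.01,-0.002,0,0,0,0],[0,0.015,-0.002,0,0,0,0],[0,0.02,-0.002,0,0,0,0],[0,0.025,-0.002,0,0,0,0],[0,0.025,-0.002,0,0,0,0],[0,0.025,-0.002,0,0,0,0],[0,0.025,-0.002,0,0,0,0.3],[0,0.025,-0.002,0,0,0,0.3],[0,0.025,-0.002,0,0,0,0.3],[0,0.025,-0.05,0,0,0,0.5],[0,0.025,-0.1,0,0,0,0.5],[0,0.025,-0.15,0,0,0,1],[0,0.025,-0.2,0,0,0,1],[0,0.025,-0.2,0,0,0,1]]'
python3 - <<'E'
from h import *
np.set_printoptions(precision=4,suppress=True)
s=monitor.get_state();print(s['tcp_pos'])
p=cam('wrist'); cv2.imwrite('pics/w3.png',cv2.resize(p['image'][80:230,180:370],None,fx=4,fy=4,interpolation=cv2.INTER_CUBIC)); C=cloud(p)
m=(abs(C[:,2]-.116)<.005)&(np.hypot(C[:,0]-.505,C[:,1]+.039)<.03);D=C[m];print(len(D),np.median(D,0),cv2.minAreaRect((D[:,:2]*1000).astype(np.float32)))
o=p['T'][:3,3];print(o)
# cup
for n in('scene','side'):
    q=cam(n)
    for l,c in(('blender_cup',(181,165) if n=='scene' else (318,240)),('tumbler',None)):
        for r in regions_of(q,l):
            b=r['box']; img=q['image'][r['region']]; P=cloud(q,r['region'])
            print(n,l,round(r['conf'],2),np.round(b),'bgr',img.mean(0).round(),'cloud',np.median(P,0),P[:,2].max() if len(P) else 0)
E
```

```text
time_s: 7.4
tcp_pos: [0.5073, -0.0384, 0.319]
tcp_rot: [[0.1, 0.995, 0.01], [0.995, -0.1, 0.002], [0.003, 0.009, -1.0]]
ft_force: [-0.3, 0.6, 0.0]
gripper_width: 0.0582
grip_force: 0.0
[ 0.5073 -0.0384  0.319 ]
246 [ 0.5069 -0.0385  0.1152] ((506.8447265625, -39.08409118652344), (24.847623825073242, 11.203007698059082), 84.31315612792969)
[0.5127 0.0271 0.4697]
scene blender_cup 0.91 [184. 164.  23.  29.] bgr [78. 87. 96.] cloud [ 0.6252 -0.2921  0.0686] 0.12441834244141847
scene blender_cup 0.76 [239. 153.  21.  34.] bgr [162.  58. 147.] cloud [ 0.4559 -0.1568  0.0695] 0.1266368830581739
scene blender_cup 0.75 [216. 175.  22.  30.] bgr [106.  39.  95.] cloud [ 0.5906 -0.1583  0.0684] 0.12515058042613658
scene blender_cup 0.56 [230. 247.  40.  35.] bgr [ 79. 111. 135.] cloud [0.753  0.0936 0.0118] 0.024620094179516272
scene blender_cup 0.48 [224. 125.  16.  29.] bgr [169.  60. 151.] cloud [ 0.361  -0.3229  0.0423] 0.1246931740058852
scene tumbler 0.61 [207. 138.  14.  27.] bgr [131. 147. 160.] cloud [ 0.4621 -0.3054  0.0681] 0.10468477361842776
side blender_cup 0.96 [283. 218.  20.  30.] bgr [92. 42. 79.] cloud [ 0.5583 -0.1954  0.0626] 0.12590150745102613
side blender_cup 0.75 [318. 234.  29.  41.] bgr [74. 79. 83.] cloud [ 0.5931 -0.3279  0.0611] 0.1257761290195415
side blender_cup 0.71 [253. 232.  29.  36.] bgr [106.  49.  92.] cloud [ 0.4227 -0.192   0.0651] 0.1240400635919342
side blender_cup 0.56 [258. 270.  31.  48.] bgr [109.  50.  94.] cloud [ 0.3187 -0.3511  0.0657] 0.1247836453847212
side blender_cup 0.19 [326. 214.  48.  33.] bgr [ 49. 104. 129.] cloud [ 0.7315 -0.255   0.0287] 0.12540081317396268
side tumbler 0.91 [287. 256.  23.  40.] bgr [101. 106. 111.] cloud [ 0.4464 -0.3311  0.0707] 0.1056324220278646
side tumbler 0.4 [277. 189.  25.  24.] bgr [ 83. 102. 115.] cloud [0.7453 0.0943 0.015 ] 0.026099738689440266
```

View pics/w3.png

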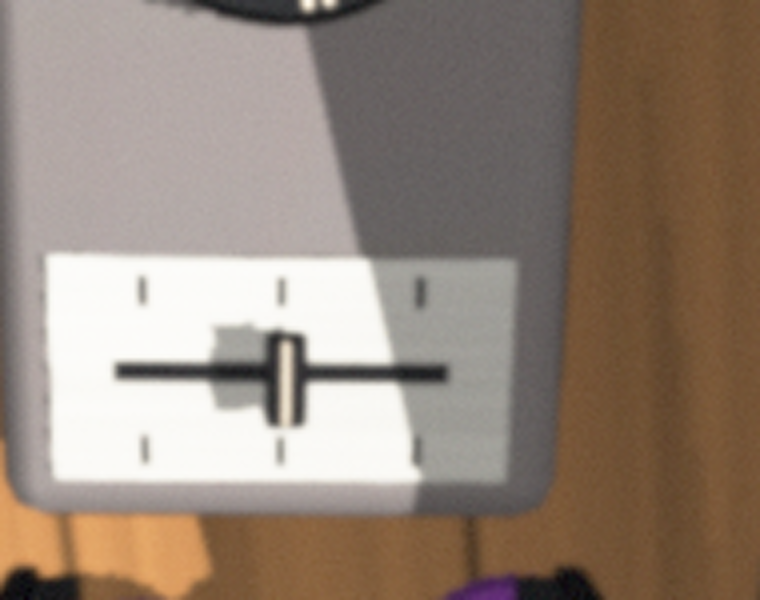

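The slide's white stripe is at column 286 against the middle mark at 281, so it is about 1.4 mm past the mark, within tolerance. On to the cup.

```bash
python3 -m creep '[[-0.328,0.134,0,0,0,0,1],[-0.328,0.134,0,0,0,0,1],[-0.328,0.134,0,0,0,0,1],[-0.328,0.134,0,0,0,0,1],[-0.328,0.134,0,0,0,0,1],[-0.328,0.134,0,0,0,0,1],[-0.328,0.134,0,0,0,0,1],[-0.328,0.134,0,0,0,0,1],[-0.328,0.134,0,0,0,0,1],[-0.328,0.134,0,0,0,0,1],[-0.328,0.134,0,0,0,0,1],[-0.328,0.134,0,0,0,0,1]]'
python3 - <<'E'
from h import *
np.set_printoptions(precision=4,suppress=True)
s=monitor.get_state();print(s['q'],s['tcp_pos'])
p=cam('wrist'); cv2.imwrite('pics/w4.png',p['image'])
for l,z in (('blender_cup',0),('cup_grip',.08),('cup_lug',.008)):
    for x in pinpoint(p,l)[:4]: print(l,np.round(x['pixel'],1),round(x['conf'],2),atz(p,x['pixel'],z))
C=cloud(p)
for a,b in((.112,.128),(.08,.11),(.03,.042),(.022,.035)):
    m=(C[:,2]>a)&(C[:,2]<b)&(np.hypot(C[:,0]-.608,C[:,1]+.311)<.07);D=C[m]
    if len(D)>9: print(a,len(D),D.mean(0),cv2.minEnclosingCircle((D[:,:2]*1000).astype(np.float32)),D[:,2].max())
E
```

```text
time_s: 8.95
tcp_pos: [0.6063, -0.3762, 0.3133]
tcp_rot: [[0.097, 0.995, 0.001], [0.995, -0.097, 0.001], [0.001, 0.001, -1.0]]
ft_force: [-0.4, -1.0, -0.8]
gripper_width: 0.0867
grip_force: 0.0
[ 0.0973  0.584   0.6952  1.0717 -0.3625  1.5976  0.5974] [ 0.6063 -0.3762  0.3133]
blender_cup [216.2   7.6] 0.86 [ 0.5786 -0.1754  0.    ]
blender_cup [249.8 117. ] 0.81 [ 0.608  -0.3158  0.    ]
blender_cup [110.8  19.9] 0.69 [ 0.4409 -0.1766  0.    ]
cup_grip [ 20.  153.7] 0.61 [ 0.335  -0.3307  0.08  ]
cup_lug [ 62.5 123.4] 0.92 [ 0.3519 -0.2995  0.008 ]
cup_lug [274.8 130.3] 0.91 [ 0.6406 -0.3368  0.008 ]
cup_lug [192.9  28.7] 0.79 [ 0.5464 -0.1991  0.008 ]
cup_lug [346.2  27.7] 0.53 [ 0.7422 -0.2167  0.008 ]
0.112 2245 [ 0.6132 -0.3136  0.1184] ((613.17578125, -314.1208801269531), 28.146331787109375) 0.12203619383163089
0.08 38 [ 0.6148 -0.3093  0.1093] ((613.2149658203125, -314.1211853027344), 28.994373321533203) 0.10999329778978184
0.03 1236 [ 0.6131 -0.3111  0.0352] ((613.215087890625, -314.2535400390625), 44.25334548950195) 0.03862504027492003
0.022 484 [ 0.6108 -0.311   0.0342] ((613.5693359375, -314.1084899902344), 44.02799606323242) 0.034999294943425185
```

View pics/w4.png

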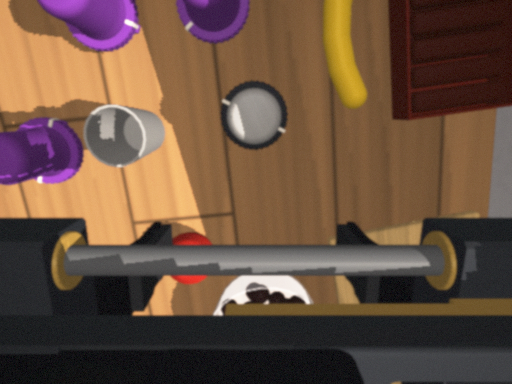

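The steel cup on its black collar is at (254,115), with white pointers at about (226,102) and (281,129). The tumbler is at (122,135).

```bash
python3 - <<'E'
from h import *
np.set_printoptions(precision=4,suppress=True)
p=cam('wrist'); g=p['image'].min(2); c=np.array([.6132,-.3141])
v,u=np.nonzero(g>-1); W=np.array([0,0])
Ci=np.linalg.inv(p['T']); R=[]
th=np.radians(np.arange(0,360,1))
for r in(.037,.039,.041):
    X=np.c_[c[0]+r*np.cos(th),c[1]+r*np.sin(th),np.full(360,.036)]@Ci[:3,:3].T+Ci[:3,3]
    U=(X[:,:2]/X[:,2:]*p['f']+[p['cx'],p['cy']]).astype(np.float32)
    R.append(cv2.remap(g,U[None,:,0],U[None,:,1],cv2.INTER_LINEAR)[0].astype(float))
a=np.mean(R,0); print(np.median(a))
for k in np.nonzero(a>130)[0]: print(k-360 if k>180 else k,int(a[k]),end='; ')
E
```

```text
40.333333333333336
146 136; 147 155; 148 165; 149 166; 150 157; 151 139; -34 135; -33 153; -32 161; -31 162; -30 152; -29 132;
```

Lugs are at yaw −31.3°, so the cup needs about +25° CCW to enter. Now the grasp.

```bash
python3 -m creep '[[0.04,0.001,0.03,0,0,0,1],[0.0625,0.001,0.06,0,0,0,1],[0.0625,0.001,0.1,0,0,0,1],[0.0625,0.001,0.14,0,0,0,1],[0.0625,0.001,0.18,0,0,0,1],[0.0625,0.001,0.21,0,0,0,1],[0.0625,0.001,0.23,0,0,0,1],[0.0625,0.001,0.239,0,0,0,1],[0.0625,0.001,0.239,0,0,0,1],[0.0625,0.001,0.239,0,0,0,0],[0.0625,0.001,0.239,0,0,0,0],[0.0625,0.001,0.239,0,0,0,0],[0.0625,0.001,0.239,0,0,0,0],[0.0625,0.001,0.239,0,0,0,0],[0.0625,0.001,0.239,0,0,0,0]]' 40
```

```text
time_s: 10.7
tcp_pos: [0.6131, -0.3158, 0.0739]
tcp_rot: [[0.099, 0.995, 0.0], [0.995, -0.099, -0.0], [-0.0, 0.0, -1.0]]
ft_force: [-1.8, -0.2, 3.1]
gripper_width: 0.0571
grip_force: 40.0
```

```bash
python3 -m creep '[[0,0,-0.015,0,0,0,0],[0,0,-0.045,0,0,0,0],[0,0,-0.085,0,0,0,0],[0,0,-0.125,0,0,0,0],[0,0,-0.16,0,0,0,0],[0.02,-0.006,-0.18,0,0,0,0],[0.055,-0.018,-0.18,0,0,-2,0],[0.095,-0.03,-0.18,0,0,-5,0],[0.135,-0.043,-0.18,0,0,-8,0],[0.175,-0.056,-0.18,0,0,-11,0],[0.215,-0.069,-0.18,0,0,-14,0],[0.255,-0.081,-0.18,0,0,-17,0],[0.295,-0.094,-0.18,0,0,-20,0],[0.335,-0.107,-0.18,0,0,-23,0],[0.37,-0.118,-0.18,0,0,-25,0],[0.4,-0.128,-0.18,0,0,-25,0],[0.414,-0.132,-0.18,0,0,-25,0],[0.414,-0.132,-0.18,0,0,-25,0],[0.414,-0.132,-0.18,0,0,-25,0],[0.414,-0.132,-0.18,0,0,-25,0]]'
python3 - <<'E'
from h import *
np.set_printoptions(precision=4,suppress=True)
s=monitor.get_state();print(s['q'],s['tcp_pos'],s['ft_force'])
p=cam('wrist'); W=p['image'].copy()
side=cam('side'); sc=cam('scene')
cv2.imwrite('pics/m5.png',np.hstack([cv2.resize(q,(400,300)) for q in(W,)]+[cv2.resize(side['image'][90:240,140:340],(400,300))]))
C=cloud(p); m=(abs(C[:,2]-.114)<.0045)&(np.hypot(C[:,0]-.5225,C[:,1]-.1114)<.065);E=C[m];print('ring',len(E),E.mean(0) if len(E) else 0)
for n,q in(('side',side),('scene',sc)):
    for l in('blender_cup','cup_lug','cup_grip'):
        for x in pinpoint(q,l)[:5]:
            print(n,l,np.round(x['pixel']),round(x['conf'],2),atz(q,x['pixel'],s['tcp_pos'][2]+{'blender_cup':-.074,'cup_lug':-.066,'cup_grip':.006}[l]))
E
```

```text
time_s: 12.7
tcp_pos: [0.5231, 0.1075, 0.2537]
tcp_rot: [[-0.328, 0.945, 0.0], [0.945, 0.328, -0.0], [-0.001, -0.0, -1.0]]
ft_force: [0.3, -0.8, -5.5]
gripper_width: 0.0576
grip_force: 40.0
[-0.6992  0.1154  0.4487  1.6943 -0.0508  1.3435  0.0925] [0.5231 0.1075 0.2537] [ 0.3008 -0.7551 -5.545 ]
ring 2543 [0.512  0.1454 0.1133]
side blender_cup [283. 235.] 0.93 [ 0.3982 -0.3635  0.1797]
side blender_cup [255. 282.] 0.84 [ 0.2169 -0.4647  0.1797]
side blender_cup [225. 162.] 0.7 [0.5276 0.1129 0.1797]
side blender_cup [251. 242.] 0.59 [ 0.3034 -0.3377  0.1797]
side cup_lug [285. 240.] 0.96 [ 0.3802 -0.3917  0.1877]
side cup_lug [256. 277.] 0.76 [ 0.226  -0.458   0.1877]
side cup_lug [234. 158.] 0.73 [0.563  0.1066 0.1877]
side cup_lug [240. 244.] 0.63 [ 0.2717 -0.3328  0.1877]
side cup_grip [252. 230.] 0.95 [ 0.2729 -0.3784  0.2597]
side cup_grip [260. 264.] 0.87 [ 0.2087 -0.493   0.2597]
side cup_grip [224. 145.] 0.84 [0.5135 0.0969 0.2597]
side cup_grip [281. 211.] 0.8 [ 0.3897 -0.3561  0.2597]
scene blender_cup [287. 187.] 0.89 [0.5254 0.1261 0.1797]
scene blender_cup [240. 161.] 0.78 [ 0.5394 -0.0662  0.1797]
scene blender_cup [212. 184.] 0.66 [ 0.675  -0.0733  0.1797]
scene blender_cup [225. 129.] 0.66 [ 0.4555 -0.213   0.1797]
scene cup_lug [226. 136.] 0.96 [ 0.4844 -0.1804  0.1877]
scene cup_lug [244. 157.] 0.9 [ 0.5191 -0.0631  0.1877]
scene cup_lug [274. 191.] 0.83 [0.5703 0.1065 0.1877]
scene cup_lug [214. 174.] 0.82 [ 0.6445 -0.0936  0.1877]
scene cup_grip [286. 171.] 0.92 [0.527  0.1195 0.2597]
scene cup_grip [224. 118.] 0.91 [ 0.4741 -0.1959  0.2597]
scene cup_grip [212. 171.] 0.78 [ 0.6771 -0.0607  0.2597]
scene cup_grip [237. 151.] 0.57 [ 0.564  -0.057   0.2597]
scene cup_grip [376. 238.] 0.47 [0.5633 0.46   0.2597]
```

View pics/m5.png

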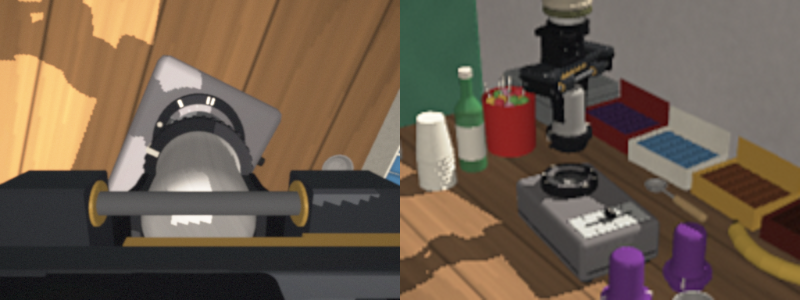

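The wrist view shows the held cup's flange with a pointer over the visible far arc of the ring. I'll fit both circles from this one view.

```bash
python3 - <<'E'
from h import *
from scipy.optimize import least_squares
np.set_printoptions(precision=4,suppress=True)
p=cam('wrist'); C=cloud(p); s=monitor.get_state(); c0=np.array([.5225,.1114])
print(s['tcp_pos'])
def arc(C,c0,r,tol):   # outermost point per direction, then circle fit with fixed radius
    d=C[:,:2]-c0; a=np.degrees(np.arctan2(d[:,1],d[:,0])).astype(int)//4; R=np.hypot(*d.T)
    pts=np.array([C[a==k][R[a==k].argmax(),:2] for k in np.unique(a)]); pts=pts[abs(np.hypot(*(pts-c0).T)-r)<tol]
    f=lambda q:np.hypot(pts[:,0]-q[0],pts[:,1]-q[1])-r
    o=least_squares(f,c0,loss='soft_l1',f_scale=.001); f2=lambda q:np.hypot(pts[:,0]-q[0],pts[:,1]-q[1])-q[2]
    o2=least_squares(f2,[*c0,r],loss='soft_l1',f_scale=.001); return len(pts),o.x,np.abs(o.fun).mean(),o2.x
rg=C[(abs(C[:,2]-.114)<.004)&(np.hypot(*(C[:,:2]-c0).T)<.06)]; print('ring',arc(rg,c0,.0545,.006))
for a,b in((.206,.2145),(.212,.219),(.206,.222)):
    fl=C[(C[:,2]>a)&(C[:,2]<b)&(np.hypot(*(C[:,:2]-c0).T)<.05)]
    if len(fl)>20: print('flange',len(fl),np.median(fl[:,2]),arc(fl,c0,.043,.006))
zf=s['tcp_pos'][2]-.074+.036; Ci=np.linalg.inv(p['T']); th=np.radians(np.arange(360)); g=p['image'].min(2)
def prof(c,z,rs):
    R=[]
    for r in rs:
        X=np.c_[c[0]+r*np.cos(th),c[1]+r*np.sin(th),np.full(360,z)]@Ci[:3,:3].T+Ci[:3,3]
        U=(X[:,:2]/X[:,2:]*p['f']+[p['cx'],p['cy']]).astype(np.float32)
        R.append(cv2.remap(g,U[None,:,0],U[None,:,1],cv2.INTER_LINEAR)[0].astype(float))
    a=np.mean(R,0); print([(int(k),int(a[k])) for k in range(360) if a[k]>130])
prof(c0,zf,(.038,.04,.042)); prof(c0,.114,(.047,.049,.051))
E
```

```text
[0.5228 0.1093 0.2535]
ring (43, array([0.5222, 0.1116]), np.float64(0.00017284382969393408), array([0.522 , 0.1121, 0.0541]))
flange 1071 0.2139712478228623 (48, array([0.5219, 0.1112]), np.float64(0.0005160414905919076), array([0.5221, 0.1108, 0.0434]))
flange 3703 0.21503362897193318 (48, array([0.522 , 0.1112]), np.float64(0.0005242397129989152), array([0.5221, 0.1109, 0.0432]))
flange 4062 0.2150565429452786 (48, array([0.5219, 0.1112]), np.float64(0.0005160414905919076), array([0.5221, 0.1108, 0.0434]))
[(172, 161), (173, 192), (174, 200), (175, 200), (176, 195), (177, 176), (263, 136), (264, 143), (265, 154), (266, 161), (267, 169), (268, 175), (269, 184), (270, 188), (271, 191), (272, 198), (273, 204), (274, 210), (275, 217), (276, 221), (277, 225), (278, 226), (279, 228), (280, 232), (281, 235), (282, 236), (283, 237), (284, 238), (285, 238), (286, 239), (287, 240), (288, 240), (289, 239), (290, 239), (291, 239), (292, 239), (293, 239), (294, 238), (295, 239), (296, 237), (297, 237), (298, 238), (299, 237), (300, 234), (301, 230), (302, 225), (303, 215), (304, 194), (305, 16
[... 552 characters left out ...]
83), (271, 188), (272, 191), (273, 195), (274, 198), (275, 199), (276, 201), (277, 202), (278, 204), (279, 206), (280, 208), (281, 210), (282, 212), (283, 213), (284, 214), (285, 215), (286, 217), (287, 217), (288, 218), (289, 218), (290, 219), (291, 219), (292, 220), (293, 220), (294, 220), (295, 220), (296, 220), (297, 219), (298, 217), (299, 217), (300, 217), (301, 217), (302, 216), (303, 214), (304, 206), (305, 186), (306, 164), (307, 150), (308, 146), (309, 145), (310, 143), (311, 144), (312, 144), (313, 141), (314, 141), (315, 142), (316, 139), (317, 135), (318, 133), (319, 132), (320, 132), (321, 130), (353, 137), (354, 148), (355, 156), (356, 162), (357, 164), (358, 160), (359, 149)]
```

Cup and ring axes agree to 0.4 mm and the pointer to about 1°. Lowering.

```bash
python3 -m creep '[[0,0,0.02,0,0,0,0],[0,0,0.04,0,0,0,0],[0,0,0.055,0,0,0,0],[0,0,0.06,0,0,0,0],[0,0,0.065,0,0,0,0],[0,0,0.07,0,0,0,0],[0,0,0.075,0,0,0,0],[0,0,0.079,0,0,0,0],[0,0,0.082,0,0,0,0],[0,0,0.084,0,0,0,0],[0,0,0.084,0,0,0,0],[0,0,0.084,0,0,0,0]]'
```

```text
time_s: 14.4
tcp_pos: [0.5229, 0.1093, 0.1697]
tcp_rot: [[-0.33, 0.944, 0.0], [0.944, 0.33, 0.0], [0.0, 0.0, -1.0]]
ft_force: [-0.3, -0.1, -4.8]
gripper_width: 0.0573
grip_force: 40.0
```

```bash
python3 -m creep '[[0,0,0.001,0,0,0,0],[0,0,0.0015,0,0,0,0],[0,0,0.0015,0,0,0,0],[0,0,0.0015,0,0,0,0]]'; python3 - <<'E'
from h import *
np.set_printoptions(precision=4,suppress=True)
exec('''from scipy.optimize import least_squares''')
p=cam('wrist'); C=cloud(p); s=monitor.get_state(); c0=np.array([.5222,.1114]); print(s['ft_force'],s['torque'],s['q'])
fl=C[(C[:,2]>.120)&(C[:,2]<.14)&(np.hypot(*(C[:,:2]-c0).T)<.043)&(np.hypot(*(C[:,:2]-c0).T)>.034)]
print('flange top',len(fl),np.median(fl[:,2]),np.percentile(fl[:,2],[10,90]))
E
```

```text
time_s: 14.8
tcp_pos: [0.5231, 0.1094, 0.1688]
tcp_rot: [[-0.33, 0.944, 0.001], [0.944, 0.33, 0.001], [0.0, 0.001, -1.0]]
ft_force: [-3.4, -1.3, 6.4]
gripper_width: 0.057
grip_force: 40.0
[-3.8336  0.198   5.5576] [-0.3491  0.9137  0.0067] [-0.6871  0.1819  0.4425  1.8089 -0.0847  1.1685  0.1188]
flange top 3050 0.13032146631375888 [0.1291 0.1313]
```

Seated, with the flange top at 130.3 mm and floor contact felt. Now the clockwise twist.

```bash
cat > ang.py <<'E'
from h import *
p=cam('wrist'); s=monitor.get_state(); g=p['image'].min(2); Ci=np.linalg.inv(p['T']); th=np.radians(np.arange(0,360,.5))
def prof(c,z,rs):
    R=[]
    for r in rs:
        X=np.c_[c[0]+r*np.cos(th),c[1]+r*np.sin(th),np.full(720,z)]@Ci[:3,:3].T+Ci[:3,3]
        U=(X[:,:2]/X[:,2:]*p['f']+[p['cx'],p['cy']]).astype(np.float32)
        R.append(cv2.remap(g,U[None,:,0],U[None,:,1],cv2.INTER_LINEAR)[0].astype(float))
    a=np.mean(R,0); n,l=cv2.connectedComponents((a>130).astype(np.uint8)[None]); l=l[0]
    print([(round(np.degrees(th[l==k]).mean(),1),int((l==k).sum()/2)) for k in range(1,n)])
c=(.5222,.1114)
prof(c,.131,(.038,.04,.0415)); prof(c,.114,(.047,.049,.051))
C=cloud(p); d=np.hypot(*(C[:,:2]-c).T); fl=C[(C[:,2]>.120)&(C[:,2]<.14)&(d<.043)&(d>.034)]
print('flange',np.median(fl[:,2]),'yaw tool y',np.degrees(np.arctan2(s['tcp_rot'][1][1],s['tcp_rot'][0][1])),s['ft_force'],s['torque'])
E
python3 -m creep '[[0,0,0,0,0,4,0],[0,-0.0003,0,0,0,8,0],[0,-0.0004,0,0,0,12,0],[0,-0.0006,0,0,0,16,0],[0,-0.0007,0,0,0,20,0],[0,-0.0009,0,0,0,24,0],[0,-0.001,0,0,0,28,0],[0,-0.0011,0,0,0,31,0],[0,-0.0012,0,0,0,34,0],[0,-0.0012,0,0,0,34,0],[0,-0.0012,0,0,0,34,0]]' 45
python3 ang.py
```

```text
time_s: 15.95
tcp_pos: [0.5224, 0.1092, 0.1688]
tcp_rot: [[0.252, 0.968, 0.002], [0.968, -0.252, 0.001], [0.001, 0.002, -1.0]]
ft_force: [-0.5, -0.3, 5.6]
gripper_width: 0.0572
grip_force: 45.0
[(np.float64(139.2), 6), (np.float64(255.5), 115)]
[(np.float64(90.8), 4), (np.float64(96.5), 4), (np.float64(133.5), 3), (np.float64(173.0), 4), (np.float64(255.5), 107), (np.float64(354.0), 5)]
flange 0.130262739940821 yaw tool y -14.602830926304474 [-0.51028584 -0.29112192  5.67196003] [-0.1507456  -0.07593865  0.22663553]
```

Pointer at 139.2°, pulse bar at 133.5°, entry dot at 173–173.5°: the cup has turned about 34° without slip. I'll add 6°.

```bash
python3 -m creep '[[0,-0.0001,0,0,0,2,0],[0,-0.0002,0,0,0,4,0],[0,-0.0002,0,0,0,6,0],[0,-0.0002,0,0,0,6,0],[0,-0.0002,0,0,0,6,0],[0,-0.0002,0,0,0,6,0],[0,-0.0002,0,0,0,6,0],[0,-0.0002,0,0,0,6,0],[0,-0.0002,0,0,0,6,0],[0,-0.0002,0,0,0,6,0]]'
python3 ang.py
```

```text
time_s: 17.0
tcp_pos: [0.5222, 0.1092, 0.1688]
tcp_rot: [[0.352, 0.936, 0.002], [0.936, -0.352, 0.001], [0.001, 0.001, -1.0]]
ft_force: [-1.7, 0.2, 4.7]
gripper_width: 0.0576
grip_force: 45.0
[(np.float64(133.2), 6), (np.float64(249.8), 117)]
[(np.float64(90.8), 4), (np.float64(96.5), 4), (np.float64(133.2), 4), (np.float64(249.2), 109), (np.float64(354.0), 5)]
flange 0.13024745173396252 yaw tool y -20.597620923679187 [-1.41928613  0.05845748  5.88878176] [-0.2497639   0.02419209  0.27216532]
```

```bash
python3 -c "
from workcell import ticket; print(ticket.finish_job())"
```

```text
the job is handed in; nothing more can be done
None
```

I handed the job in; no verdict came back. The slide is about 1 mm past its middle mark, and the cup is seated, turned to the pulse bar (pointer and bar both at 133.2°), and held there with a 45 N grip.

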